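# Charge the grinding bowl through the click-gate hopper

## Task

Charge the white grinding bowl: tip all eight ceramic balls from the blue tray into the shut hopper and set the empty tray back upright on the bench. Then pull the red-knobbed gate lever round to its third click, which you can feel, and never over into the fourth, so that all the balls run down into the bowl. The lever springs shut when let go, so finish while still holding its knob at the third click; leave the bowls, dish and spray bottle standing where they are.

Things in the scene. Friction and masses are not known exactly. Their poses are not given: they have to be found in the camera images.
- tray: Loose blue pouring tray, 168 x 104 mm, 40 mm deep, 0.18 to 0.33 kg. Origin: centre of its underside; z up. Flat floor, top 4 mm up, from x -45 to +57 mm; towards -x it rises as a 27 degree ramp to the open pouring lip; walls 4 to 5 mm on the other sides. Black grip tab on the back wall at +x: 12 mm thick (x), 50 mm wide (y), top 80 mm up. Tipped about 55 degrees, lip down, the balls roll out.
- tray_grip (a point): Point in the black grip tab, 60 mm above the tray's underside, 20 mm below the tab's top, at tray x = +60 mm, y = 0. Axes as the tray's; the tab is pinched across x (12 mm).
- tray_lip (a point): Middle of the pouring lip's top edge: tray x = -102 mm, y = 0, 33 mm above the underside. Axes as the tray's.
- stand: Fixed charging stand: base plate 200 x 200 x 6 mm, three 20 mm posts 178 mm tall at (-80, 53), (-80, -53), (80, -53) mm, a round aluminium hopper, below it a gate blade with its lever, and a white porcelain grinding bowl (fixed) under the outlet. Origin: on the bench under the hopper's axis; z up. The lever is on the +y side.
- hopper_mouth (a point): Centre of the hopper's round mouth, at its rim 175 mm above the bench; mouth 174 mm inside diameter (186 mm over the rim). The hopper narrows to a 66 mm round outlet 82 mm above the bench, which the gate blade closes.
- bowl_floor (a point): Centre of the grinding bowl's inner floor, 13 mm above the bench; the bowl is 110 mm wide inside and its rim is 68 mm above the bench.
- gate_lever (a joint): Lever angle, rad: 0 shut on its stop (start), growing counter-clockwise seen from above (knob goes to the stand's -x). Clicks at 0.30, 0.60, 0.90 (third: outlet open), 1.20, 1.50 (for taking the blade out); end 1.55. A spring pulls it shut: 4 N at the knob, 6 N at the third click; a roller on scallops adds a ripple of 2.4 N either way, which drops off into each click. Let go, it swings shut.
- gate_pivot (a point): On the lever's pivot axis, 94 mm above the bench (the top of the lever arm), at x = 0, y = +80 mm in the stand's frame.
- gate_knob: Red upright round revolving knob on the lever's end, 22 mm diameter, 51 mm tall. Origin: centre of its foot, on the 16 mm wide lever arm, 94 mm above the bench, 110 mm from the pivot axis. Shut, the line from pivot to knob points 60 degrees counter-clockwise (from above) from the stand's x axis. It moves 33 mm per click.
- knob_grip (a point): On the knob's axis, 124 mm above the bench, 21 mm below the knob's top: a height to pinch it.
- ball0_center (a point): Centre of a white ceramic grinding ball, 18 mm diameter, 11 g (ball 1 of 8); all lie loose in the tray.
- ball1_center (a point): Centre of a white ceramic grinding ball, 18 mm diameter, 11 g (ball 2 of 8); all lie loose in the tray.
- ball2_center (a point): Centre of a white ceramic grinding ball, 18 mm diameter, 11 g (ball 3 of 8); all lie loose in the tray.
- ball3_center (a point): Centre of a white ceramic grinding ball, 18 mm diameter, 11 g (ball 4 of 8); all lie loose in the tray.
- ball4_center (a point): Centre of a white ceramic grinding ball, 18 mm diameter, 11 g (ball 5 of 8); all lie loose in the tray.
- ball5_center (a point): Centre of a white ceramic grinding ball, 18 mm diameter, 11 g (ball 6 of 8); all lie loose in the tray.
- ball6_center (a point): Centre of a white ceramic grinding ball, 18 mm diameter, 11 g (ball 7 of 8); all lie loose in the tray.
- ball7_center (a point): Centre of a white ceramic grinding ball, 18 mm diameter, 11 g (ball 8 of 8); all lie loose in the tray.
- bowl_blue: Bystander: loose blue plastic bowl, 124 mm wide, 55 mm tall, stands on the bench behind the work. Origin: centre of its underside.
- bowl_orange: Bystander: loose orange bowl, same size and origin.
- bowl_green: Bystander: loose yellow-green bowl, same size and origin.
- dish: Bystander: loose white and blue ceramic dish, 192 x 86 x 27 mm, long along its x. Origin: centre of its underside.
- spray_bottle: Bystander: loose clear spray bottle with an orange trigger head, 68 mm wide, 192 mm tall. Origin: centre of its underside.

How it is judged (in metres and radians):
On the way, in this order (a step that is already met when the one before it is completed fails the run):
1. all eight balls lie in the hopper, its gate still shut (z of ball0_center in the frame of stand between 0.082 and 0.185 m and horizontal distance between each of ball0_center, ball1_center, ball2_center, ball3_center, ball4_center, ball5_center, ball6_center, ball7_center and hopper_mouth below 0.088 m and z of ball1_center in the frame of stand between 0.082 and 0.185 m and z of ball2_center in the frame of stand between 0.082 and 0.185 m and z of ball3_center in the frame of stand between 0.082 and 0.185 m and z of ball4_center in the frame of stand between 0.082 and 0.185 m and z of ball5_center in the frame of stand between 0.082 and 0.185 m and z of ball6_center in the frame of stand between 0.082 and 0.185 m and z of ball7_center in the frame of stand between 0.082 and 0.185 m and value of joint gate_lever below 0.12 rad), for 0.2 s.
2. the emptied tray stands upright on the bench, let go, the gate still shut (all of step 1 and height (world z) of tray between -0.008 and 0.008 m and angle between tray's own z axis and vertical below 0.1 rad and linear speed of tray below 0.03 m/s and contact force between the fingers and tray below 0.1 N), for 0.2 s.
3. the lever is held at the third click by its knob (value of joint gate_lever between 0.79 and 1.01 rad and contact force between the fingers and gate_knob above 1 N), for 0.2 s.
At the end, for the whole second after the job is handed in: The fingers hold the lever's knob (more than 1 N) with the lever still at the third click (0.79 to 1.01 rad), all eight balls lie in the grinding bowl, and the empty tray stands upright, let go and at rest on the bench (all of step 3 and velocity of joint gate_lever between -0.1 and 0.1 rad/s and z of ball0_center in the frame of stand between 0.01 and 0.066 m and horizontal distance between each of ball0_center, ball1_center, ball2_center, ball3_center, ball4_center, ball5_center, ball6_center, ball7_center and bowl_floor below 0.056 m and z of ball1_center in the frame of stand between 0.01 and 0.066 m and z of ball2_center in the frame of stand between 0.01 and 0.066 m and z of ball3_center in the frame of stand between 0.01 and 0.066 m and z of ball4_center in the frame of stand between 0.01 and 0.066 m and z of ball5_center in the frame of stand between 0.01 and 0.066 m and z of ball6_center in the frame of stand between 0.01 and 0.066 m and z of ball7_center in the frame of stand between 0.01 and 0.066 m and height (world z) of tray between -0.008 and 0.008 m and angle between tray's own z axis and vertical below 0.1 rad and linear speed of tray below 0.03 m/s and contact force between the fingers and tray below 0.1 N); the arm keeps its last pose, push and grip.
It fails at once if the lever is pushed over towards the fourth click (past 1.07 rad) (value of joint gate_lever above 1.07 rad).
It fails at once if a bowl, the dish or the spray bottle is shifted by more than 30 mm (distance of any of bowl_blue, bowl_orange, bowl_green, dish, spray_bottle from where it was at the start of the episode above 0.03 m).
It fails at once if a bowl, the dish or the spray bottle is tipped (angle between any of bowl_blue, bowl_orange, bowl_green, dish, spray_bottle's own z axis and vertical above 0.3 rad).
It also fails if it takes over 67 s, if anything falls off the work surface, if the arm or the gripper's body presses on something with over 40 N, if the wrist force passes 120 N, or if a joint passes its speed limit or range.

## Robot

A 7-joint arm with a two-finger parallel gripper is mounted at the origin on the work surface. World frame = base frame: x ahead of the robot, y to its left, z up, the work surface at z = 0. Lengths are in mm, angles in rad, forces in N, time in s.
With the tool pointing down it reaches from about 400 to 850 mm from the base axis. Payload 4.4 kg.
Tool frame: the origin (TCP) lies at the very end of the fingers, on their centre line; the grasp point (between the pads) lies 19 mm behind it; z points along the fingers, y is the line along which they close (so a half turn about z gives the same grasp; the last joint's range is limited). The gripper opens to 94 mm and grips with 3 to 60 N. Pads are 16 mm wide; open, the fingers measure 119 mm over their backs; the gripper's body (75 mm by 177 mm) begins 78 mm behind the grasp point.
Start: joints at [1.049, 0.628, 0.038, 1.517, -0.027, 0.996, -0.02], TCP at [286.147, -583.642, 205.478] pointing down, gripper open.
Joint ranges: [-3.06, 3.06], [-0.37, 2.12], [-1.25, 1.32], [0.18, 2.47], [-1.1, 4.24], [0.23, 1.98], [-2.94, 2.94]. Speed limits (rad/s): [2.57, 2.57, 3.14, 3.14, 3.14, 3.14, 3.14].

## Interface

Orientations are given as a rotation vector (axis times angle).
In Python, from rig import * gives the robot as it stands.
- The arm moves only by the tool move_arm, never from a script. Its argument "rows" is a list of rows, each an object with "delta_pos": the shift along the tool's x, y, z in a scale on which 1.0 is 100 cm, a list of three; "spin": the turn about the tool's z in shares of 90 degrees (1.0 is 90 degrees). A call has 1 to 12 rows; each row is the pose to reach, as a shift and turn from the pose commanded when the call began, along the tool's axes at that moment; what a row does not reach only later rows make up. A row lasts 1/12 s, in which the tool goes at most 41.7 mm and 7.16 degrees, less where a joint would pass 70% of its speed; a pose out of reach is approached as far as the arm can. Shift and turn numbers lie between -1 and 1, and a call with a number outside is refused. A call with a gripper value outside its range is refused whole. "claw" is the opening, from -1 (shut) to 1 (fully open), set as the call begins (left out, the last holds). The fingers move at their own pace and stop on an object; "newtons" is the grip in N (left out, the last holds). Time passes only in rows, so rows that repeat a pose let the fingers close. It gives the time, the measured TCP pose, the force, the opening and the grip force at its end, in the units of the state.
- observe(): the state, without advancing time (a new reading comes with each control period).
- snapshot(name): name is "side" or "top"; returns the picture (400x640x3 uint8, red, green, blue); there is no depth.
- calibration(name): a dict with "vfov" (degrees; the focal length in pixels is half the picture's height over the tangent of half this angle, whatever the lens; pixels are square), "cx", "cy" (the principal point, pixels), "k1" (the pictures are not rectified: a ray, as slopes to the right and down, at radius r is drawn at 1 + k1 r^2 times it, then the intrinsics apply), "extrinsics" (4x4, takes a point from camera to world coordinates). Camera axes: x right, y up, looking along -z (the intrinsics and any distortion apply to the point x, -y, -z); pixel columns grow to the right and rows downward; lengths in mm; the calibration is good to about 2 mm. A picture is of the moment at which its call begins. calibration takes no time and is no camera call.
- job_done(): hands the job in; it is judged then, once.
The state is a dict: "t": time; "qpos": joint angles; "qd": joint speeds; "effort": joint torques, N m; "ee_pos": TCP position; "tool_rot": TCP orientation; "contact_force": force on the tool from outside, world axes, zero at the start; "ft_torque": the same for the moment, N m; "opening": opening from 0.0 (shut) to 1.0 (fully open); "grip_force": force on a finger pad.
Only numpy, scipy, OpenCV 4.12 (cv2) and the standard library are available. Lean on these libraries where they do the work, as an engineer would, in place of code of your own. Each camera call takes 0.05 s, during which the arm holds its last target. There are 200 camera calls.

## Working session

There is one attempt and no reset: what is moved stays moved. The work goes in short steps, Python scripts to look and compute and a tool call to move; the robot and the scene stay as the last step left them, time stands still between calls to the robot, and variables do not carry over. Pictures are saved under pics/ and viewed, at most 10 in all, crops included, and the job is handed in when it is done.

Besides the shell and the picture viewer there is one more tool, called after ">>>" as name(argument=value, ...) on one line, values as JSON. move_arm: Moves the arm, as the interface text tells. Its arguments: {"type":"object","properties":{"rows":{"type":"array"},"claw":{"type":"number"},"newtons":{"type":"number"}},"required":["rows"]}

```bash
mkdir -p pics; ls
python3 - <<'E'
from rig import *
import cv2
print(observe())
for n in("side","top"):
    im=snapshot(n); cv2.imwrite(f"pics/{n}0.png",im[:,:,::-1]); c=calibration(n); print(n,c)
E
```

```text
pics
{'t': 0.0, 'qpos': array([ 1.04920074,  0.62934466,  0.03844883,  1.51830703, -0.02700775,
        0.99632136, -0.01997048]), 'qd': array([-0.00011062, -0.00144184, -0.00059858, -0.00054987, -0.00184903,
       -0.00085981,  0.00075295]), 'effort': array([-1.81654245e-04, -5.49730682e+01,  1.14328746e+00, -1.86636490e+01,
       -5.22873283e-02,  2.36045202e-02,  1.82128265e-04]), 'ee_pos': array([ 285.85520191, -583.04859749,  204.57471493]), 'tool_rot': array([-3.05859201e+00, -7.09404073e-01,  6.92450243e-04]), 'contact_force': array([-0.04825472, -0.19915451, -0.4468152 ]), 'ft_torque': array([ 0.00101426,  0.02130274, -0.01526622]), 'grip_force': 0.0, 'opening': 1.0000330116778828}
side {'vfov': 46.48747483899659, 'cx': 326.0826190611842, 'cy': 198.2959503102111, 'k1': 0.04137010155304022, 'extrinsics': array([[ 9.98235944e-01,  3.90863064e-02, -4.46907215e-02,
         4.65276399e+02],
       [-5.83790610e-02,  7.83252040e-01, -6.18957290e-01,
        -8.61911252e+02],
       [ 1.08113445e-02,  6.20474417e-01,  7.84152162e-01,
         1.13250414e+03],
       [ 0.00000000e+00,  0.00000000e+00,  0.00000000e+00,
         1.00000000e+00]])}
top {'vfov': 57.701837794588684, 'cx': 319.0670013856044, 'cy': 205.84194052687891, 'k1': -0.022918342089864197, 'extrinsics': array([[ 1.69785830e-02,  9.81847981e-01, -1.88908097e-01,
         3.16949437e+02],
       [-9.99681761e-01,  1.31443084e-02, -2.15314598e-02,
        -6.13779572e+01],
       [-1.86575540e-02,  1.89213553e-01,  9.81758691e-01,
         1.19143423e+03],
       [ 0.00000000e+00,  0.00000000e+00,  0.00000000e+00,
         1.00000000e+00]])}
```

View pics/side0.png

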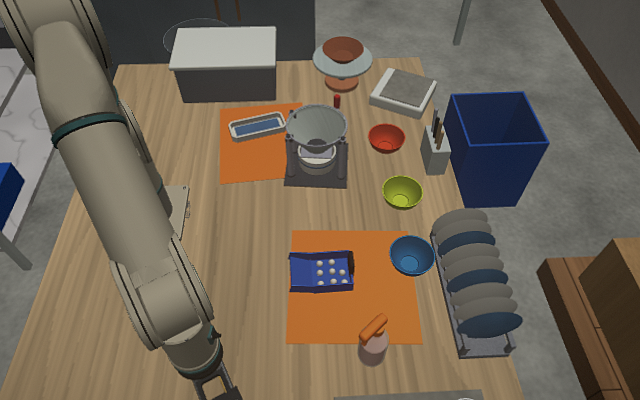

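View pics/top0.png

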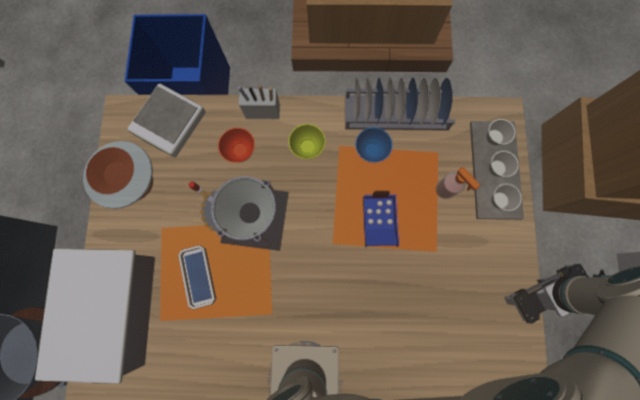

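The side view shows the tray at about (322,271) with its tab at the right and the balls in its middle. The stand is at about (317,140), and the red knob at about (337,100). In the top view the tray is at (380,218) with its tab towards +x at (382,194), the hopper is at (243,208), the knob at (195,186), and the blue bowl close behind at (374,145).

The tool can only spin about the vertical. So I plan to pinch the tab across its 50 mm width and let the tray swing lip-down by easing the grip.

```bash
cat > h.py <<'E'
import numpy as np, cv2
from rig import *
def ray(n,uv):
    c=calibration(n); f=200/np.tan(np.radians(c["vfov"]/2)); E=c["extrinsics"]
    K=np.array([[f,0,c["cx"]],[0,f,c["cy"]],[0,0,1.]])
    p=cv2.undistortPoints(np.array(uv,float).reshape(-1,1,2),K,np.array([c["k1"],0,0,0.])).reshape(-1,2)
    d=np.c_[p[:,0],-p[:,1],-np.ones(len(p))]@E[:3,:3].T
    return E[:3,3],d
def plane(n,uv,z):
    o,d=ray(n,uv); return o+d*((z-o[2])/d[:,2])[:,None]
def tri(ua,ub):
    (o1,d1),(o2,d2)=ray("side",[ua]),ray("top",[ub]); A=np.c_[d1[0],-d2[0]]
    s=np.linalg.lstsq(A,o2-o1,rcond=None)[0]; p,q=o1+s[0]*d1[0],o2+s[1]*d2[0]
    return (p+q)/2,np.linalg.norm(p-q)
def mask(im,lo,hi,box):
    m=cv2.inRange(cv2.cvtColor(im,cv2.COLOR_RGB2HSV),lo,hi); b=np.zeros_like(m); x0,y0,x1,y1=box
    b[y0:y1,x0:x1]=m[y0:y1,x0:x1]; return b
def big(m):
    cs=cv2.findContours(m,0,1)[0]; return max(cs,key=cv2.contourArea) if cs else None
E
python3 - <<'E'
from h import *
S=cv2.imread("pics/side0.png")[:,:,::-1].copy();T=cv2.imread("pics/top0.png")[:,:,::-1].copy()
for n,im,b in(("side",S,(325,85,350,115)),("top",T,(185,175,206,198))):
    m=mask(im,(0,120,60),(8,255,255),b)|mask(im,(172,120,60),(180,255,255),b)
    print(n,"knob",cv2.boundingRect(m),cv2.minAreaRect(big(m)))
m=mask(T,(105,120,40),(130,255,255),(355,180,410,255)); c=big(m); r=cv2.minAreaRect(c)
print("tray",r,plane("top",cv2.boxPoints(r),38).round(1).tolist())
m=mask(T,(0,0,0),(180,255,60),(365,180,400,202)); print("tab",cv2.minAreaRect(big(m)))
m=mask(T,(100,100,40),(120,255,255),(350,120,400,165)); print("bluebowl",plane("top",[cv2.minEnclosingCircle(big(m))[0]],50))
a=cv2.resize(T[165:255,170:300],None,fx=6,fy=6,interpolation=2)[:,:,::-1]
b=cv2.resize(T[175:260,345:420],None,fx=6,fy=6,interpolation=2)[:,:,::-1]
cv2.imwrite("pics/st.png",a[:540,:780])
b2=cv2.resize(S[80:200,270:370],None,fx=5,fy=5,interpolation=2)[:,:,::-1]
cv2.imwrite("pics/st2.png",np.hstack([cv2.resize(b[:510],(450,510)),cv2.resize(b2,(350,420))[:420].copy() if 0 else cv2.copyMakeBorder(cv2.resize(b2,(350,420)),0,90,0,0,0)]))
E
```

```text
side knob (334, 94, 6, 14) ((336.5, 100.5), (13.0, 5.0), 90.0)
top knob (189, 181, 10, 10) ((193.25, 185.75), (9.899494171142578, 6.363960266113281), 45.0)
tray ((379.79180908203125, 220.66925048828125), (47.095611572265625, 30.066333770751953), 86.42366790771484) [[566.4, -179.2, 38.0], [573.9, -276.4, 38.0], [421.7, -282.5, 38.0], [414.4, -187.6, 38.0]]
tab ((380.0, 194.5), (5.0, 16.0), 90.0)
bluebowl [[ 746.9215619  -213.34136833   50.        ]]
```

View pics/st.png

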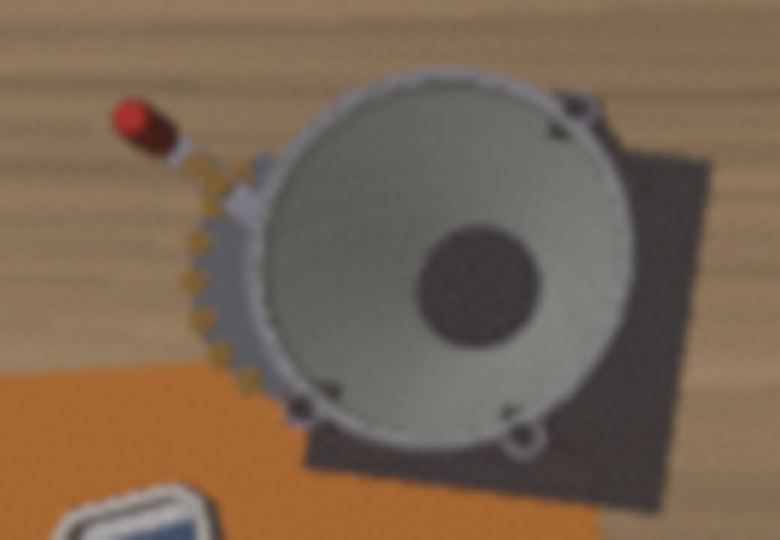

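View pics/st2.png

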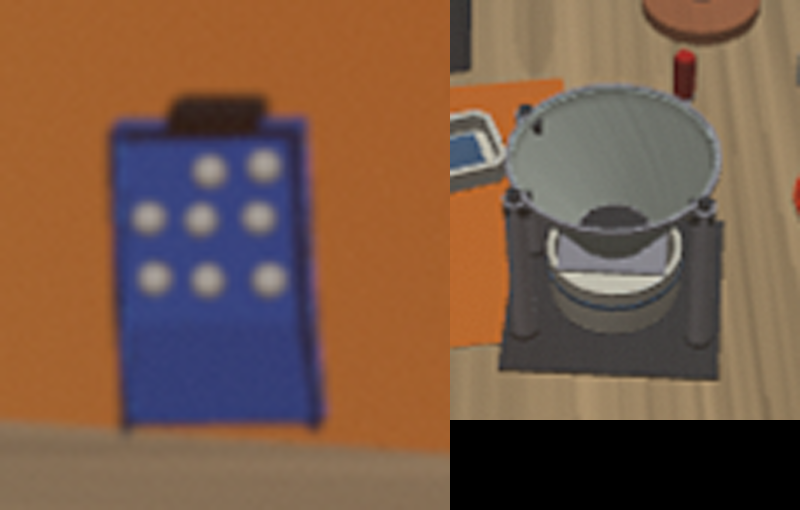

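The crops show the hopper rim centred at about (243.4,208), the plate corners at (288.7,191.7), (280,250.3) and (220.8,242.8), and the knob top at (192.2,185). All eight balls are on the tray floor.

Run:
```python
from h import *
P=lambda uv,z:plane("top",uv,z).round(1)
mm=lambda L:[(345+x/6-.4,175+y/6-.4) for x,y in L]
print("hopper",P([(243.0,207.8)],175))
c=P([(288.3,191.3),(279.6,249.9),(220.4,242.4)],6); print("plate",c.tolist(),"mid",(c[0]+c[2])/2)
for a,b in((0,1),(1,2)): d=c[b]-c[a]; print(np.linalg.norm(d),np.degrees(np.arctan2(d[1],d[0])))
print("knobtop",P([(191.9,184.7)],145),tri((336.9,95),(191.9,184.7)))
t=P(mm([(113,125),(305,120),(318,425),(125,425)]),40); print("tray",t.tolist(), np.linalg.norm(t[0]-t[1]))
m=(t[0]+t[1])/2-(t[2]+t[3])/2; print("yaw",np.degrees(np.arctan2(m[1],m[0])))
tb=P(mm([(170,95),(268,95)]),80); print("tab far edge",tb.tolist(),np.linalg.norm(tb[0]-tb[1]))
# balls
S=cv2.imread("pics/side0.png")
from scipy.spatial.transform import Rotation as R
o=observe(); print(R.from_rotvec(o["tool_rot"]).as_matrix().round(3),o["ee_pos"])
```

```text
hopper [[503.9 178.6 175. ]]
plate [[593.4, 68.8, 6.0], [397.1, 90.8, 6.0], [418.4, 286.8, 6.0]] mid [505.9 177.8   6. ]
197.5289599020862 173.60535373637057
197.1539753593622 83.79780824036362
knobtop [[577.7 344.  145. ]] (array([579.84807225, 344.33026028, 145.63173865]), np.float64(4.4414241860043555))
tray [[574.8, -179.4, 40.0], [578.9, -283.0, 40.0], [414.6, -286.1, 40.0], [413.1, -184.8, 40.0]] 103.68109760221483
yaw 1.4935699631726984
tab far edge [[582.3, -205.2, 80.0], [582.9, -256.3, 80.0]] 51.10352238349136
[[ 0.898  0.44  -0.001]
 [ 0.44  -0.898  0.001]
 [-0.    -0.002 -1.   ]] [ 285.89900172 -583.11694469  204.68308327]
```

The rows are not in the units I measure in: turns go in shares of 90 degrees. I convert before sending: 0.42 rad / 1.5708 = 0.2674.

>>> move_arm(rows=[{"delta_pos":[0.02,-0.01,-0.02],"spin":0},{"delta_pos":[0.055,-0.025,-0.02],"spin":0.0255},{"delta_pos":[0.092,-0.042,-0.02],"spin":0.0509},{"delta_pos":[0.13,-0.059,-0.02],"spin":0.0764},{"delta_pos":[0.168,-0.076,-0.02],"spin":0.1019},{"delta_pos":[0.206,-0.094,-0.02],"spin":0.1337},{"delta_pos":[0.244,-0.111,-0.02],"spin":0.1655},{"delta_pos":[0.282,-0.129,-0.02],"spin":0.1974},{"delta_pos":[0.32,-0.146,-0.02],"spin":0.2292},{"delta_pos":[0.357,-0.163,-0.02],"spin":0.2674},{"delta_pos":[0.392,-0.179,0],"spin":0.2674},{"delta_pos":[0.415,-0.1895,0.02],"spin":0.2674}], claw=1)

```text
t: 1.1
ee_pos: [578.8, -226.8, 186.0]
tool_rot: [-3.14, -0.062, -0.006]
contact_force: [0.1, 0.3, -0.6]
opening: 1.0
grip_force: 0.0
```

>>> move_arm(rows=[{"delta_pos":[0,0,0],"spin":0},{"delta_pos":[0,0,0.03],"spin":0},{"delta_pos":[0,0,0.06],"spin":0},{"delta_pos":[0,0,0.06],"spin":0},{"delta_pos":[0,0,0.06],"spin":0}])

```text
t: 1.52
ee_pos: [573.8, -230.8, 124.3]
tool_rot: [-3.14, -0.055, 0.006]
contact_force: [0.1, -0.1, 0.1]
opening: 1.001
grip_force: 0.0
```

Run:
```python
from h import *
o=observe();print(o["t"],o["ee_pos"],o["tool_rot"],o["contact_force"])
S=snapshot("side");T=snapshot("top")
a=cv2.resize(S[190:330,250:400],None,fx=3.2,fy=3.2,interpolation=2)
b=cv2.resize(T[120:260,320:420],None,fx=3.2,fy=3.2,interpolation=2)
cv2.imwrite("pics/c1.png",np.hstack([a,b])[:,:,::-1])
```

```text
1.5167 [ 573.76624963 -230.79089104  124.28667422] [-3.13986418 -0.0552346   0.006152  ] [ 0.07183308 -0.13244696  0.1255186 ]
```

View pics/c1.png

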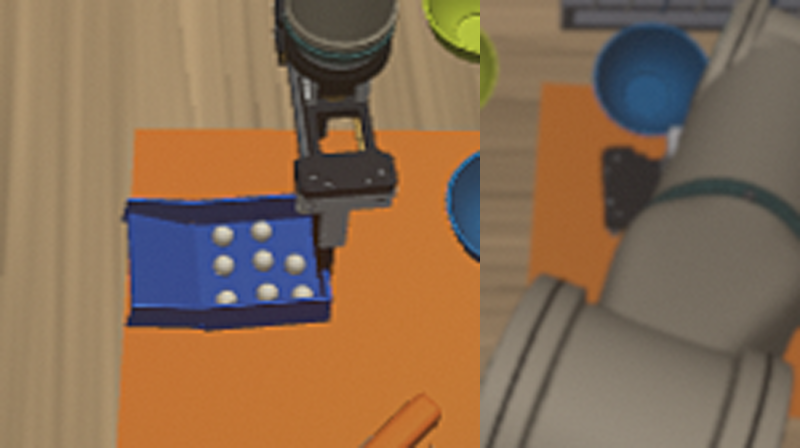

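The gripper is above the tab and lined up with it. Next I go down and close.

>>> move_arm(rows=[{"delta_pos":[0.0015,0,0.02],"spin":0},{"delta_pos":[0.0015,0,0.04],"spin":0},{"delta_pos":[0.0015,0,0.06],"spin":0},{"delta_pos":[0.0015,0,0.07],"spin":0},{"delta_pos":[0.0015,0,0.077],"spin":0},{"delta_pos":[0.0015,0,0.077],"spin":0}])

```text
t: 2.12
ee_pos: [576.8, -231.0, 48.5]
tool_rot: [-3.141, -0.056, 0.0]
contact_force: [-1.4, 0.4, -0.6]
opening: 1.001
grip_force: 0.0
```

>>> move_arm(rows=[{"delta_pos":[0,0,0],"spin":0},{"delta_pos":[0,0,0],"spin":0},{"delta_pos":[0,0,0],"spin":0},{"delta_pos":[0,0,0],"spin":0},{"delta_pos":[0,0,0],"spin":0},{"delta_pos":[0,0,0],"spin":0},{"delta_pos":[0,0,0],"spin":0},{"delta_pos":[0,0,0],"spin":0}], claw=-1, newtons=60)

```text
t: 2.78
ee_pos: [577.2, -231.1, 48.7]
tool_rot: [3.141, 0.056, 0.001]
contact_force: [-0.2, -0.6, 1.5]
opening: 0.526
grip_force: 60.0
```

>>> move_arm(rows=[{"delta_pos":[0,0,-0.005],"spin":0},{"delta_pos":[0,0,-0.015],"spin":0},{"delta_pos":[0,0,-0.03],"spin":0},{"delta_pos":[0,0,-0.03],"spin":0},{"delta_pos":[0,0,-0.03],"spin":0}])

```text
t: 3.2
ee_pos: [577.6, -231.0, 79.4]
tool_rot: [3.14, 0.056, 0.003]
contact_force: [1.1, 0.2, -4.1]
opening: 0.53
grip_force: 60.0
```

Run:
```python
from h import *
o=observe();print(o["t"],o["ee_pos"],o["contact_force"],o["ft_torque"])
S=snapshot("side")
cv2.imwrite("pics/c2.png",cv2.resize(S[190:330,250:400],None,fx=3.2,fy=3.2,interpolation=2)[:,:,::-1])
```

```text
3.2 [ 577.56216336 -230.96320173   79.41729911] [ 1.09110039  0.23719873 -4.12365555] [-0.01243433 -0.13921389 -0.03550924]
```

View pics/c2.png

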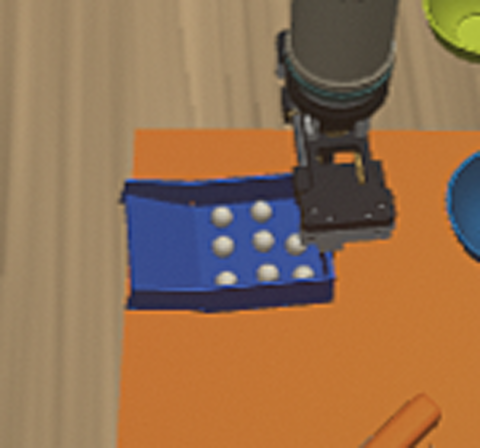

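The tray is held level with all eight balls in it. I'm carrying it to the hopper with gentle acceleration.

>>> move_arm(rows=[{"delta_pos":[0,0,-0.006],"spin":0},{"delta_pos":[0,0,-0.018],"spin":0},{"delta_pos":[0,0,-0.036],"spin":0},{"delta_pos":[0,0,-0.058],"spin":0},{"delta_pos":[0.002,-0.004,-0.082],"spin":0},{"delta_pos":[0.006,-0.012,-0.106],"spin":0},{"delta_pos":[0.011,-0.024,-0.13],"spin":0},{"delta_pos":[0.017,-0.04,-0.152],"spin":0},{"delta_pos":[0.024,-0.06,-0.172],"spin":0},{"delta_pos":[0.032,-0.083,-0.188],"spin":0},{"delta_pos":[0.04,-0.109,-0.198],"spin":0},{"delta_pos":[0.048,-0.136,-0.2035],"spin":0}])

```text
t: 4.25
ee_pos: [620.7, -92.8, 284.6]
tool_rot: [3.14, 0.054, 0.005]
contact_force: [1.5, -0.3, -3.7]
opening: 0.527
grip_force: 60.0
```

>>> move_arm(rows=[{"delta_pos":[0.008,-0.028,0],"spin":0},{"delta_pos":[0.016,-0.056,0],"spin":0},{"delta_pos":[0.024,-0.084,0],"spin":0},{"delta_pos":[0.032,-0.112,0],"spin":0},{"delta_pos":[0.04,-0.14,0],"spin":0},{"delta_pos":[0.046,-0.168,0],"spin":0},{"delta_pos":[0.051,-0.195,0],"spin":0},{"delta_pos":[0.055,-0.22,0],"spin":0},{"delta_pos":[0.058,-0.242,0],"spin":0},{"delta_pos":[0.06,-0.26,0],"spin":0},{"delta_pos":[0.0615,-0.27,0],"spin":0},{"delta_pos":[0.0615,-0.2754,0],"spin":0}])

```text
t: 5.25
ee_pos: [671.2, 186.3, 282.0]
tool_rot: [-3.14, -0.06, 0.001]
contact_force: [-0.5, -0.9, -3.2]
opening: 0.528
grip_force: 60.0
```

>>> move_arm(rows=[{"delta_pos":[0,0,0],"spin":0},{"delta_pos":[0,0,0],"spin":0}])

```text
t: 5.42
ee_pos: [671.6, 182.7, 282.1]
tool_rot: [3.14, 0.054, -0.0]
contact_force: [-1.0, 0.2, -3.3]
opening: 0.53
grip_force: 60.0
```

Run:
```python
from h import *
o=observe();print(o["t"],o["ee_pos"],o["contact_force"],o["ft_torque"],o["qpos"])
S=snapshot("side")
cv2.imwrite("pics/c3.png",cv2.resize(S[30:200,250:430],None,fx=3.2,fy=3.2,interpolation=2)[:,:,::-1])
```

```text
5.4167 [671.56708018 182.69105353 282.09982138] [-0.95197971  0.20197765 -3.30692938] [ 0.05589412 -0.16557668  0.00766961] [-0.37276899  0.64514613  0.12648336  1.26743723 -0.07893077  1.23433805
 -1.78149934]
```

View pics/c3.png

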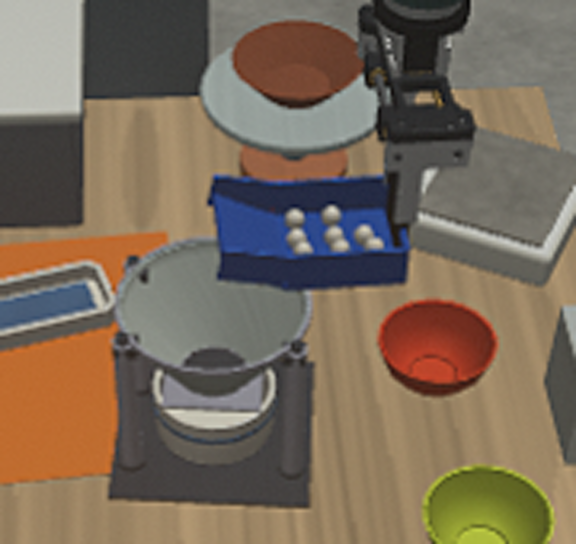

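The tray is level over the near side of the mouth, with its lip around (215,200) in the crop. Now I ease the grip in steps and measure the tilt each time.

```bash
cat > tilt.py <<'E'
from h import *
S=snapshot("side"); o=observe()
m=mask(S,(108,130,30),(130,255,255),(290,40,420,260)); c=big(m)
print(o["t"],o["ee_pos"].round(1),"N",o["grip_force"],"op",o["opening"],"F",o["contact_force"].round(1),"T",o["ft_torque"].round(3))
if c is not None:
    x,y,w,h=cv2.boundingRect(c)
    cols=[(i,np.nonzero(m[:,i])[0].max()) for i in range(x+w//2,x+w-4) if m[:,i].any()]
    k=np.polyfit(*np.array(cols).T,1)[0]
    print("bbox",(x,y,w,h),"tilt",np.degrees(np.arctan(-k/.62)).round(1))
w=cv2.inRange(cv2.cvtColor(S,cv2.COLOR_RGB2HSV),(0,0,165),(40,60,255))[60:200,285:385]
cv2.imwrite("pics/last_side.png",S[:,:,::-1])
E
python3 tilt.py
```

```text
5.5167 [671.8 181.9 282.2] N 59.998430013656616 op 0.5289566697730149 F [-0.7 -0.1 -3.2] T [ 0.048 -0.165  0.024]
bbox (315, 90, 63, 24) tilt 19.3
```

>>> move_arm(rows=[{"delta_pos":[0,0,0],"spin":0},{"delta_pos":[0,0,0],"spin":0},{"delta_pos":[0,0,0],"spin":0}], newtons=35)

```text
t: 5.77
ee_pos: [671.7, 183.5, 282.1]
tool_rot: [3.141, 0.055, 0.0]
contact_force: [-0.5, -0.2, -4.2]
opening: 0.529
grip_force: 35.0
```

```bash
python3 tilt.py
```

```text
5.8167 [671.7 183.7 282.1] N 34.9991512298584 op 0.5303612161820681 F [ 0.3  0.1 -3.1] T [-0.011 -0.209 -0.002]
bbox (315, 85, 31, 26) tilt -31.6
```

>>> move_arm(rows=[{"delta_pos":[0,0,0],"spin":0},{"delta_pos":[0,0,0],"spin":0},{"delta_pos":[0,0,0],"spin":0}], newtons=24)

```text
t: 6.07
ee_pos: [671.6, 184.3, 282.0]
tool_rot: [-3.141, -0.056, -0.0]
contact_force: [0.2, -1.5, -4.0]
opening: 0.531
grip_force: 24.0
```

```bash
python3 tilt.py
```

```text
6.1167 [671.6 184.3 282. ] N 23.999317288398743 op 0.5297695896642404 F [ 0.4 -1.  -3.8] T [ 0.017 -0.179  0.009]
bbox (315, 89, 28, 22) tilt -32.8
```

```bash
python3 - <<'E'
s=open("tilt.py").read()
a=s.index("m=mask");b=s.index("print(o");c=s.index("if c is");d=s.index("w=cv2")
s=s[:a]+'m=mask(S,(108,110,20),(130,255,255),(290,40,420,200)); m=cv2.morphologyEx(m,cv2.MORPH_CLOSE,np.ones((7,7)))\nc=big(m)\n'+s[b:c]+'''x,y,w,h=cv2.boundingRect(c)
n=np.zeros_like(m); cv2.drawContours(n,[c],-1,255,-1)
lo=np.array([(i,np.nonzero(n[:,i])[0].max()) for i in range(x,x+w)])
r=lo[(lo[:,0]>x+.4*w)&(lo[:,0]<x+w-3)]
k=np.polyfit(*r.T,1)[0]
print("bbox",(x,y,w,h),"lo",lo[::6].tolist(),"tilt",np.degrees(np.arctan(-k/.62)).round(1))
cv2.imwrite("pics/last_side.png",S[:,:,::-1])
'''
open("tilt.py","w").write(s)
E
python3 tilt.py
```

```text
6.1667 [671.6 184.3 282. ] N 23.999374508857727 op 0.5313756957638857 F [-0.9 -0.5 -4.1] T [ 0.043 -0.203  0.031]
bbox (315, 85, 63, 35) lo [[315, 93], [321, 116], [327, 116], [333, 117], [339, 119], [345, 119], [351, 118], [357, 118], [363, 117], [369, 117], [375, 117]] tilt 5.9
```

>>> move_arm(rows=[{"delta_pos":[0,0,0],"spin":0},{"delta_pos":[0,0,0],"spin":0},{"delta_pos":[0,0,0],"spin":0}], newtons=17)

```text
t: 6.42
ee_pos: [671.6, 184.3, 282.0]
tool_rot: [3.141, 0.056, 0.0]
contact_force: [0.4, -0.3, -3.8]
opening: 0.534
grip_force: 17.0
```

```bash
python3 tilt.py
```

```text
6.4667 [671.6 184.3 282. ] N 16.99953854084015 op 0.5293776415419652 F [-0.9 -0.4 -3.2] T [ 0.061 -0.214  0.015]
bbox (315, 85, 63, 35) lo [[315, 93], [321, 116], [327, 116], [333, 117], [339, 119], [345, 119], [351, 118], [357, 118], [363, 117], [369, 117], [375, 117]] tilt 5.9
```

>>> move_arm(rows=[{"delta_pos":[0,0,0],"spin":0},{"delta_pos":[0,0,0],"spin":0},{"delta_pos":[0,0,0],"spin":0}], newtons=13)

```text
t: 6.72
ee_pos: [671.6, 184.3, 282.0]
tool_rot: [-3.141, -0.056, -0.0]
contact_force: [-0.1, -0.5, -3.2]
opening: 0.531
grip_force: 13.0
```

```bash
python3 tilt.py
```

```text
6.7667 [671.6 184.3 282. ] N 12.999625504016876 op 0.5315658261128601 F [ 0.2 -0.8 -3.2] T [ 0.046 -0.169  0.018]
bbox (319, 86, 61, 38) lo [[319, 100], [325, 122], [331, 122], [337, 122], [343, 123], [349, 122], [355, 121], [361, 120], [367, 119], [373, 117], [379, 116]] tilt 17.2
```

>>> move_arm(rows=[{"delta_pos":[0,0,0],"spin":0},{"delta_pos":[0,0,0],"spin":0},{"delta_pos":[0,0,0],"spin":0}], newtons=10)

```text
t: 7.02
ee_pos: [671.5, 184.3, 282.0]
tool_rot: [3.141, 0.056, -0.0]
contact_force: [-0.3, -0.4, -3.0]
opening: 0.534
grip_force: 10.0
```

```bash
python3 tilt.py
```

```text
7.0667 [671.5 184.2 282. ] N 9.997768700122833 op 0.5339584007868692 F [ 0.7 -0.7 -3.1] T [-0.028  0.087 -0.026]
bbox (329, 88, 60, 49) lo [[329, 107], [335, 136], [341, 133], [347, 131], [353, 130], [359, 129], [365, 126], [371, 123], [377, 120], [383, 117]] tilt 38.2
```

```bash
python3 tilt.py; python3 -c "
import cv2
S=cv2.imread('pics/last_side.png');cv2.imwrite('pics/c4.png',cv2.resize(S[50:180,280:410],None,fx=4,fy=4,interpolation=2))"
```

```text
7.1167 [671.5 184.2 282. ] N 9.997801333665848 op 0.5318689580265249 F [-0.5 -1.  -3.1] T [-0.045  0.022 -0.001]
bbox (329, 88, 60, 49) lo [[329, 107], [335, 136], [341, 133], [347, 132], [353, 130], [359, 129], [365, 126], [371, 123], [377, 120], [383, 117]] tilt 38.2
```

View pics/c4.png

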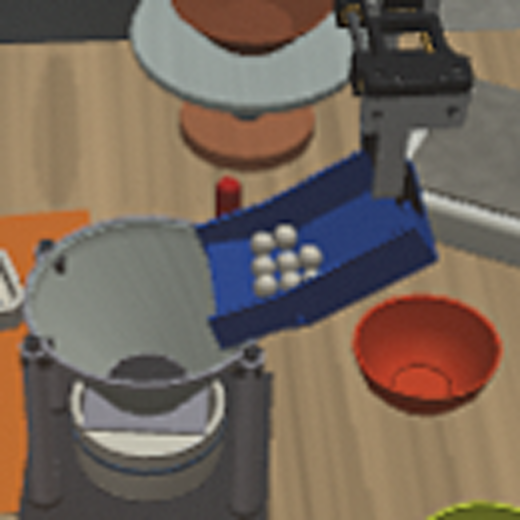

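The balls now rest where the floor meets the ramp, at roughly 30° of tilt. I move up and over the mouth, then ease the grip further.

>>> move_arm(rows=[{"delta_pos":[0,0,-0.005],"spin":0},{"delta_pos":[-0.006,0,-0.01],"spin":0},{"delta_pos":[-0.014,0,-0.016],"spin":0},{"delta_pos":[-0.022,0,-0.018],"spin":0},{"delta_pos":[-0.025,0,-0.018],"spin":0},{"delta_pos":[-0.025,0,-0.018],"spin":0}])

```text
t: 7.62
ee_pos: [645.6, 183.7, 301.0]
tool_rot: [-3.14, -0.057, -0.001]
contact_force: [0.9, 0.5, -3.0]
opening: 0.531
grip_force: 10.0
```

```bash
python3 tilt.py
```

```text
7.6667 [646.1 183.6 300.7] N 9.999833106994629 op 0.531296371211215 F [-0.9  0.  -3. ] T [ 0.032 -0.027 -0.03 ]
bbox (327, 81, 58, 55) lo [[327, 108], [333, 134], [339, 133], [345, 130], [351, 128], [357, 126], [363, 122], [369, 117], [375, 113], [381, 109]] tilt 47.2
```

>>> move_arm(rows=[{"delta_pos":[0,0,0],"spin":0},{"delta_pos":[0,0,0],"spin":0},{"delta_pos":[0,0,0],"spin":0}], newtons=7.5)

```text
t: 7.92
ee_pos: [646.7, 183.3, 299.7]
tool_rot: [3.141, 0.056, -0.0]
contact_force: [0.7, -0.7, -2.7]
opening: 0.532
grip_force: 7.5
```

```bash
python3 tilt.py
```

```text
7.9667 [646.7 183.3 299.7] N 7.499919533729553 op 0.5285191262935991 F [-0.2  0.7 -2.8] T [ 0.016 -0.02   0.01 ]
bbox (327, 81, 58, 55) lo [[327, 107], [333, 134], [339, 133], [345, 131], [351, 128], [357, 126], [363, 122], [369, 117], [375, 113], [381, 110]] tilt 46.7
```

>>> move_arm(rows=[{"delta_pos":[0,0,0],"spin":0},{"delta_pos":[0,0,0],"spin":0},{"delta_pos":[0,0,0],"spin":0}], newtons=5)

```text
t: 8.22
ee_pos: [646.6, 183.3, 299.8]
tool_rot: [3.141, 0.056, -0.0]
contact_force: [1.0, 0.1, -3.0]
opening: 0.533
grip_force: 5.0
```

```bash
python3 tilt.py
python3 - <<'E'
from h import *
S=cv2.imread("pics/last_side.png")[:,:,::-1].copy()
m=mask(S,(0,0,150),(50,70,255),(285,70,400,155))
n,_,st,ce=cv2.connectedComponentsWithStats(m)
print([(ce[i].round(0).tolist(),int(st[i,4])) for i in range(1,n) if st[i,4]>3])
E
```

```text
8.2667 [646.6 183.3 299.9] N 4.999822229146957 op 0.533422096919742 F [ 0.   0.2 -2.7] T [0.045 0.005 0.03 ]
bbox (327, 81, 58, 55) lo [[327, 107], [333, 134], [339, 134], [345, 131], [351, 128], [357, 126], [363, 122], [369, 117], [375, 113], [381, 110]] tilt 46.8
[([385.0, 79.0], 123), ([391.0, 101.0], 48), ([316.0, 103.0], 11), ([312.0, 141.0], 35), ([323.0, 140.0], 10), ([320.0, 144.0], 8), ([299.0, 150.0], 16), ([334.0, 150.0], 17)]
```

Run:
```python
from h import *
S=snapshot("side");T=snapshot("top")
a=cv2.resize(S[60:180,280:400],(480,480),interpolation=2);b=cv2.resize(T[165:255,190:250],(320,480),interpolation=2)
cv2.imwrite("pics/c5.png",np.hstack([a,b])[:,:,::-1])
```

```text
(no output)
```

View pics/c5.png

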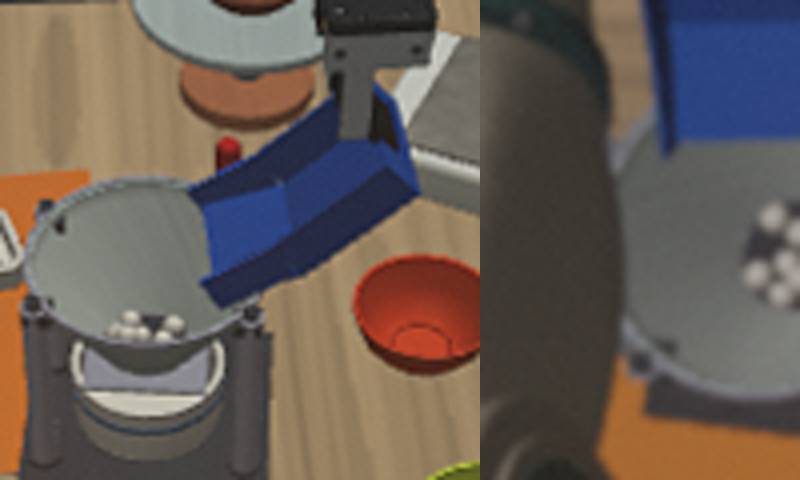

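The tray is empty and the balls lie together at the hopper outlet. I firm up the grip and carry the tray back.

>>> move_arm(rows=[{"delta_pos":[0,0,0],"spin":0},{"delta_pos":[0,0,-0.006],"spin":0},{"delta_pos":[0,0,-0.018],"spin":0},{"delta_pos":[0,0,-0.03],"spin":0},{"delta_pos":[0,0.008,-0.036],"spin":0},{"delta_pos":[-0.005,0.022,-0.04],"spin":0},{"delta_pos":[-0.012,0.042,-0.04],"spin":0},{"delta_pos":[-0.02,0.068,-0.04],"spin":0},{"delta_pos":[-0.03,0.098,-0.04],"spin":0},{"delta_pos":[-0.04,0.13,-0.04],"spin":0},{"delta_pos":[-0.05,0.163,-0.035],"spin":0},{"delta_pos":[-0.06,0.196,-0.025],"spin":0}], newtons=50)

```text
t: 9.37
ee_pos: [592.8, -17.9, 326.0]
tool_rot: [3.14, 0.054, 0.004]
contact_force: [1.6, 0.7, -3.5]
opening: 0.53
grip_force: 50.0
```

>>> move_arm(rows=[{"delta_pos":[-0.009,0.033,0.015],"spin":0},{"delta_pos":[-0.018,0.066,0.033],"spin":0},{"delta_pos":[-0.026,0.098,0.053],"spin":0},{"delta_pos":[-0.032,0.128,0.073],"spin":0},{"delta_pos":[-0.036,0.156,0.093],"spin":0},{"delta_pos":[-0.038,0.18,0.112],"spin":0},{"delta_pos":[-0.04,0.198,0.13],"spin":0},{"delta_pos":[-0.04,0.21,0.147],"spin":0},{"delta_pos":[-0.04,0.215,0.162],"spin":0},{"delta_pos":[-0.04,0.215,0.175],"spin":0},{"delta_pos":[-0.04,0.215,0.183],"spin":0},{"delta_pos":[-0.04,0.215,0.185],"spin":0}])

```text
t: 10.37
ee_pos: [559.4, -231.4, 138.7]
tool_rot: [-3.14, -0.054, 0.005]
contact_force: [-0.4, 0.3, -3.2]
opening: 0.531
grip_force: 50.0
```

```bash
sed -e 's/(290,40,420,200)/(270,200,375,330)/' tilt.py > tilt2.py; python3 tilt2.py
```

```text
10.4167 [ 560.1 -231.1  139.2] N 49.999122619628906 op 0.5261214962341669 F [-0.1  0.3 -2.9] T [ 0.015 -0.05   0.057]
bbox (304, 240, 61, 51) lo [[304, 254], [310, 286], [316, 283], [322, 282], [328, 284], [334, 275], [340, 274], [346, 277], [352, 268], [358, 269], [364, 268]] tilt 31.0
```

>>> move_arm(rows=[{"delta_pos":[0,0,0.008],"spin":0},{"delta_pos":[0,0,0.016],"spin":0},{"delta_pos":[0,0,0.022],"spin":0},{"delta_pos":[0.007,0,0.029],"spin":0},{"delta_pos":[0.015,0,0.036],"spin":0},{"delta_pos":[0.021,0,0.043],"spin":0},{"delta_pos":[0.028,0,0.051],"spin":0},{"delta_pos":[0.034,0,0.056],"spin":0},{"delta_pos":[0.04,0,0.061],"spin":0},{"delta_pos":[0.05,0,0.068],"spin":0},{"delta_pos":[0.05,0,0.068],"spin":0}], newtons=5)

```text
t: 11.33
ee_pos: [611.8, -228.4, 69.8]
tool_rot: [-3.14, -0.058, 0.003]
contact_force: [-0.9, 0.6, -1.3]
opening: 0.534
grip_force: 5.0
```

```bash
python3 tilt2.py
```

```text
11.3833 [ 611.2 -228.6   70.5] N 4.999923259019852 op 0.52978998171806 F [-0.9  0.1 -2.9] T [ 0.07   0.086 -0.018]
bbox (310, 246, 65, 46) lo [[310, 258], [316, 285], [322, 285], [328, 284], [334, 289], [340, 288], [346, 287], [352, 280], [358, 280], [364, 284], [370, 283]] tilt 15.4
```

>>> move_arm(rows=[{"delta_pos":[0.005,0,0.006],"spin":0},{"delta_pos":[0.01,0,0.012],"spin":0},{"delta_pos":[0.015,0,0.018],"spin":0},{"delta_pos":[0.0185,0,0.0235],"spin":0},{"delta_pos":[0.0185,0,0.0235],"spin":0},{"delta_pos":[0.0185,0,0.0235],"spin":0}], newtons=4)

```text
t: 11.88
ee_pos: [630.4, -228.5, 48.2]
tool_rot: [3.141, 0.056, 0.001]
contact_force: [0.1, 0.7, -0.3]
opening: 0.529
grip_force: 4.0
```

```bash
python3 tilt2.py
```

```text
11.9333 [ 630.2 -228.5   48.4] N 3.999819830060005 op 0.53098955314499 F [ 0.6 -0.9 -1.5] T [-0.049 -0.277  0.005]
bbox (311, 249, 64, 42) lo [[311, 256], [317, 283], [323, 283], [329, 283], [335, 289], [341, 283], [347, 289], [353, 288], [359, 288], [365, 287], [371, 287]] tilt -5.7
```

>>> move_arm(rows=[{"delta_pos":[0,0,0],"spin":0},{"delta_pos":[0,0,0],"spin":0},{"delta_pos":[0,0,0],"spin":0},{"delta_pos":[0,0,0],"spin":0},{"delta_pos":[0,0,0],"spin":0},{"delta_pos":[0,0,0],"spin":0},{"delta_pos":[0,0,-0.01],"spin":0},{"delta_pos":[0,0,-0.03],"spin":0},{"delta_pos":[0,0,-0.06],"spin":0},{"delta_pos":[0,0,-0.09],"spin":0},{"delta_pos":[0,0,-0.12],"spin":0},{"delta_pos":[0,0,-0.15],"spin":0}], claw=1)

```text
t: 12.93
ee_pos: [629.7, -228.5, 200.8]
tool_rot: [3.141, 0.056, 0.001]
contact_force: [0.3, -0.1, 0.4]
opening: 1.002
grip_force: 0.0
```

```bash
python3 tilt2.py
python3 - <<'E'
from h import *
S=cv2.imread("pics/last_side.png")[:,:,::-1].copy()
T=snapshot("top");cv2.imwrite("pics/last_top.png",T[:,:,::-1])
m=mask(T,(105,100,30),(130,255,255),(340,165,420,265));r=cv2.minAreaRect(big(m));print(r,plane("top",cv2.boxPoints(r),38).round().tolist())
m=mask(S,(0,0,150),(50,70,255),(290,100,345,150))
n,_,st,ce=cv2.connectedComponentsWithStats(m);print([(ce[i].round(0).tolist(),int(st[i,4])) for i in range(1,n) if st[i,4]>3])
E
```

```text
12.9833 [ 633.4 -230.   207.7] N 0.0 op 0.9992986436662734 F [ 2.2 -1.2  3.7] T [-0.01  -0.103 -0.003]
bbox (312, 248, 63, 43) lo [[312, 256], [318, 283], [324, 283], [330, 283], [336, 289], [342, 283], [348, 289], [354, 288], [360, 288], [366, 287], [372, 287]] tilt -9.0Traceback (most recent call last):
  File "<stdin>", line 4, in <module>
cv2.error: OpenCV(4.12.0) /io/opencv/modules/imgproc/src/convhull.cpp:143: error: (-215:Assertion failed) total >= 0 && (depth == CV_32F || depth == CV_32S) in function 'convexHull'
```

Converted, -0.78 rad / 1.5708 = -0.4966.

>>> move_arm(rows=[{"delta_pos":[0,-0.01,-0.015],"spin":0},{"delta_pos":[-0.001,-0.03,-0.03],"spin":0},{"delta_pos":[-0.003,-0.06,-0.04],"spin":0},{"delta_pos":[-0.005,-0.095,-0.04],"spin":-0.0318},{"delta_pos":[-0.007,-0.13,-0.04],"spin":-0.0764},{"delta_pos":[-0.009,-0.167,-0.04],"spin":-0.1273},{"delta_pos":[-0.011,-0.204,-0.04],"spin":-0.1846},{"delta_pos":[-0.013,-0.241,-0.04],"spin":-0.2483},{"delta_pos":[-0.015,-0.278,-0.04],"spin":-0.3119},{"delta_pos":[-0.017,-0.315,-0.04],"spin":-0.3756},{"delta_pos":[-0.019,-0.352,-0.04],"spin":-0.4393},{"delta_pos":[-0.021,-0.388,-0.04],"spin":-0.4966}])

```text
t: 14.03
ee_pos: [594.2, 160.4, 238.6]
tool_rot: [-2.881, -1.253, 0.0]
contact_force: [1.1, -0.7, 0.4]
opening: 1.001
grip_force: 0.0
```

Run:
```python
from h import *
from scipy.spatial.transform import Rotation as R
o=observe();M=R.from_rotvec(o["tool_rot"]).as_matrix();p=o["ee_pos"];print(o["t"],p,o["qpos"].round(2),np.degrees(np.arctan2(M[1,1],M[0,1])))
print("delta to knob mm",(M.T@(np.array([578.4,345.5,200])-p)).round(1))
```

```text
14.0333 [594.15557908 160.35894422 238.62982289] [-0.28  0.54 -0.05  1.58  0.03  1.02 -1.09] -42.96850204838463
delta to knob mm [ 124.7 -137.7   38.6]
```

Converted, -0.12 rad / 1.5708 = -0.0764.

>>> move_arm(rows=[{"delta_pos":[0.02,-0.022,0],"spin":-0.0382},{"delta_pos":[0.044,-0.049,0],"spin":-0.0764},{"delta_pos":[0.07,-0.077,0],"spin":-0.0764},{"delta_pos":[0.095,-0.105,0.01],"spin":-0.0764},{"delta_pos":[0.114,-0.126,0.025],"spin":-0.0764},{"delta_pos":[0.123,-0.136,0.038],"spin":-0.0764},{"delta_pos":[0.125,-0.138,0.038],"spin":-0.0764},{"delta_pos":[0.125,-0.138,0.038],"spin":-0.0764},{"delta_pos":[0.125,-0.138,0.038],"spin":-0.0764},{"delta_pos":[0.125,-0.138,0.038],"spin":-0.0764}])

```text
t: 14.87
ee_pos: [581.8, 341.2, 201.5]
tool_rot: [2.805, 1.411, 0.002]
contact_force: [0.3, -0.6, 0.2]
opening: 0.997
grip_force: 0.0
```

Run:
```python
from h import *
from scipy.spatial.transform import Rotation as R
o=observe();M=R.from_rotvec(o["tool_rot"]).as_matrix();p=o["ee_pos"];print(o["t"],p,o["contact_force"].round(1),np.degrees(np.arctan2(M[1,1],M[0,1])))
print("delta to knob mm",(M.T@(np.array([578.4,345.5,105])-p)).round(1))
S=snapshot("side");T=snapshot("top");cv2.imwrite("pics/last_side.png",S[:,:,::-1]);cv2.imwrite("pics/last_top.png",T[:,:,::-1])
S0=cv2.imread("pics/side0.png")[:,:,::-1].copy();T0=cv2.imread("pics/top0.png")[:,:,::-1].copy()
for n,im in(("0",S0),("now",S)):
    m=cv2.morphologyEx(mask(im,(108,110,20),(130,255,255),(270,200,375,330)),cv2.MORPH_CLOSE,np.ones((7,7)));x,y,w,h=cv2.boundingRect(m)
    print(n,(x,y,w,h),[(i,int(np.nonzero(m[:,i])[0].max())) for i in range(x,x+w,8)])
for n,im in(("0",T0),("now",T)):
    m=mask(im,(108,110,30),(130,255,255),(345,165,420,260)); print(n,cv2.boundingRect(m),m.sum()//255)
```

```text
14.8667 [581.83140356 341.19599766 201.49845975] [ 0.3 -0.6  0.2] -36.59619926766804
delta to knob mm [ 1.4 -5.5 96.5]
0 (289, 250, 64, 43) [(289, 258), (297, 291), (305, 286), (313, 292), (321, 292), (329, 285), (337, 284), (345, 289)]
now (312, 248, 63, 43) [(312, 256), (320, 283), (328, 283), (336, 289), (344, 289), (352, 288), (360, 288), (368, 287)]
0 (364, 198, 33, 47) 1081
now (363, 179, 33, 47) 1327
```

The tray outline matches its upright shape from the start. Now I go down over the knob and pinch it.

>>> move_arm(rows=[{"delta_pos":[0.001,-0.004,0.01],"spin":0},{"delta_pos":[0.0014,-0.0055,0.03],"spin":0},{"delta_pos":[0.0014,-0.0055,0.05],"spin":0},{"delta_pos":[0.0014,-0.0055,0.07],"spin":0},{"delta_pos":[0.0014,-0.0055,0.085],"spin":0},{"delta_pos":[0.0014,-0.0055,0.0955],"spin":0},{"delta_pos":[0.0014,-0.0055,0.0955],"spin":0},{"delta_pos":[0.0014,-0.0055,0.0955],"spin":0}])

```text
t: 15.63
ee_pos: [576.4, 348.3, 104.7]
tool_rot: [2.804, 1.417, -0.001]
contact_force: [-0.3, 0.1, 0.4]
opening: 1.004
grip_force: 0.0
```

>>> move_arm(rows=[{"delta_pos":[0,0,0],"spin":0},{"delta_pos":[0,0,0],"spin":0},{"delta_pos":[0,0,0],"spin":0},{"delta_pos":[0,0,0],"spin":0},{"delta_pos":[0,0,0],"spin":0},{"delta_pos":[0,0,0],"spin":0},{"delta_pos":[0,0,0],"spin":0},{"delta_pos":[0,0,0],"spin":0},{"delta_pos":[0,0,0],"spin":0},{"delta_pos":[0,0,0],"spin":0}], claw=-1, newtons=25)

```text
t: 16.47
ee_pos: [576.5, 348.5, 105.0]
tool_rot: [-2.804, -1.417, 0.0]
contact_force: [0.1, -0.2, -0.5]
opening: 0.327
grip_force: 0.0
```

Run:
```python
from h import *
from scipy.spatial.transform import Rotation as R
o=observe();M=R.from_rotvec(o["tool_rot"]).as_matrix();p=o["ee_pos"];print(o["t"],p,o["contact_force"].round(1),o["opening"]*94,np.degrees(np.arctan2(M[1,1],M[0,1])))
piv=np.array([513.3,257.8]);r=p[:2]-piv;print("radius",np.hypot(*r),"ang",np.degrees(np.arctan2(r[1],r[0])))
a0=np.arctan2(r[1],r[0])
for th in np.arange(.075,.95,.075):
    # rotate about pivot keeping actual radius
    c,s=np.cos(th),np.sin(th); q=piv+np.array([[c,-s],[s,c]])@r
    print(round(th,3),(M.T@np.r_[q-p[:2],0])[:2].round(1))
```

```text
16.4667 [576.53049952 348.51734539 104.95682331] [ 0.1 -0.2 -0.5] 30.70831211892626 -36.38292726290793
radius 110.57907950820729 ang 55.123286394377686
0.075 [-0.5 -8.3]
0.15 [ -1.7 -16.5]
0.225 [ -3.4 -24.6]
0.3 [ -5.8 -32.5]
0.375 [ -8.7 -40.3]
0.45 [-12.3 -47.8]
0.525 [-16.3 -55. ]
0.6 [-20.9 -61.9]
0.675 [-26.1 -68.4]
0.75 [-31.6 -74.6]
0.825 [-37.7 -80.3]
0.9 [-44.1 -85.5]
```

>>> move_arm(rows=[{"delta_pos":[0,0,0],"spin":0},{"delta_pos":[0,0,0],"spin":0},{"delta_pos":[0,0,0],"spin":0},{"delta_pos":[0,0,0],"spin":0},{"delta_pos":[0,0,0],"spin":0}])

```text
t: 16.88
ee_pos: [577.7, 347.7, 105.0]
tool_rot: [2.803, 1.415, 0.002]
contact_force: [4.3, -1.6, -2.0]
opening: 0.23
grip_force: 25.0
```

Run:
```python
from h import *
o=observe();print(o["t"],o["ee_pos"],o["contact_force"].round(1),o["opening"]*94,o["grip_force"],o["qpos"].round(2))
```

```text
16.8833 [577.69535397 347.66221179 105.0070445 ] [ 4.3 -1.6 -2. ] 21.64260154851639 24.998926365021816 [-0.54  0.77 -0.08  1.53  0.08  0.84 -1.28]
```

Converted, -0.45 rad / 1.5708 = -0.2865.

>>> move_arm(rows=[{"delta_pos":[-0.0003,-0.0055,0],"spin":-0.0318},{"delta_pos":[-0.0008,-0.011,0],"spin":-0.0637},{"delta_pos":[-0.0017,-0.0165,0],"spin":-0.0955},{"delta_pos":[-0.0028,-0.0219,0],"spin":-0.1273},{"delta_pos":[-0.0042,-0.0273,0],"spin":-0.1592},{"delta_pos":[-0.0058,-0.0325,0],"spin":-0.191},{"delta_pos":[-0.0077,-0.0377,0],"spin":-0.2228},{"delta_pos":[-0.0099,-0.0428,0],"spin":-0.2546},{"delta_pos":[-0.0123,-0.0478,0],"spin":-0.2865},{"delta_pos":[-0.0123,-0.0478,0],"spin":-0.2865},{"delta_pos":[-0.0123,-0.0478,0],"spin":-0.2865}])

```text
t: 17.8
ee_pos: [530.4, 366.5, 105.0]
tool_rot: [2.418, 2.005, -0.002]
contact_force: [2.0, -2.1, -1.3]
opening: 0.229
grip_force: 25.0
```

```bash
cat > kn.py <<'E'
from h import *
from scipy.spatial.transform import Rotation as R
o=observe();M=R.from_rotvec(o["tool_rot"]).as_matrix();p=o["ee_pos"];r=p[:2]-[513.3,257.8];a=np.arctan2(r[1],r[0]);t=np.array([-np.sin(a),np.cos(a)])
print(o["t"],p,"F",o["contact_force"].round(1),"Ftan",(o["contact_force"][:2]@t).round(2),"op",o["opening"]*94,o["grip_force"],"rad",np.hypot(*r).round(1),"lever",(a-np.radians(53.5)).round(3),"tooly",np.degrees(np.arctan2(M[1,1],M[0,1])).round(1))
E
python3 kn.py
```

```text
17.8 [530.35683377 366.48587538 104.95052106] F [ 2.  -2.1 -1.3] Ftan -2.34 op 21.5450741079653 24.999156519661483 rad 110.0 lever 0.481 tooly -10.7
```

Converted, -0.3 rad / 1.5708 = -0.191.

>>> move_arm(rows=[{"delta_pos":[-0.0003,-0.0055,0],"spin":-0.0318},{"delta_pos":[-0.0008,-0.011,0],"spin":-0.0637},{"delta_pos":[-0.0017,-0.0165,0],"spin":-0.0955},{"delta_pos":[-0.0028,-0.0219,0],"spin":-0.1273},{"delta_pos":[-0.0042,-0.0273,0],"spin":-0.1592},{"delta_pos":[-0.0058,-0.0325,0],"spin":-0.191},{"delta_pos":[-0.0058,-0.0325,0],"spin":-0.191},{"delta_pos":[-0.0058,-0.0325,0],"spin":-0.191}])

```text
t: 18.47
ee_pos: [498.4, 366.4, 105.0]
tool_rot: [2.093, 2.342, -0.001]
contact_force: [3.9, -2.9, -1.1]
opening: 0.228
grip_force: 25.0
```

```bash
python3 kn.py
```

```text
18.4667 [498.41125282 366.39294567 104.96592808] F [ 3.9 -2.9 -1.1] Ftan -3.49 op 21.405841850526922 24.99883828766542 rad 109.6 lever 0.773 tooly 6.4
```

Converted, -0.06 rad / 1.5708 = -0.0382.

>>> move_arm(rows=[{"delta_pos":[-0.0001,-0.0033,0],"spin":-0.0191},{"delta_pos":[-0.0004,-0.0066,0],"spin":-0.0382},{"delta_pos":[-0.0004,-0.0066,0],"spin":-0.0382},{"delta_pos":[-0.0004,-0.0066,0],"spin":-0.0382}])

```text
t: 18.8
ee_pos: [491.9, 365.3, 105.0]
tool_rot: [2.021, 2.404, -0.001]
contact_force: [4.4, -3.4, -1.1]
opening: 0.229
grip_force: 25.0
```

```bash
python3 kn.py
```

```text
18.8 [491.92780911 365.26135806 104.95895616] F [ 4.4 -3.4 -1.1] Ftan -3.63 op 21.541210319290116 24.999091216450324 rad 109.6 lever 0.833 tooly 9.9
```

Converted, -0.05 rad / 1.5708 = -0.0318.

>>> move_arm(rows=[{"delta_pos":[-0.0001,-0.0033,0],"spin":-0.0191},{"delta_pos":[-0.0003,-0.0055,0],"spin":-0.0318},{"delta_pos":[-0.0003,-0.0055,0],"spin":-0.0318},{"delta_pos":[-0.0003,-0.0055,0],"spin":-0.0318}])

```text
t: 19.13
ee_pos: [487.5, 364.2, 105.0]
tool_rot: [1.961, 2.452, 0.001]
contact_force: [5.2, -2.9, -3.1]
opening: 0.224
grip_force: 25.0
```

```bash
python3 kn.py
```

```text
19.1333 [487.52188968 364.21250978 105.00122473] F [ 5.2 -2.9 -3.1] Ftan -4.35 op 21.07262784310401 24.99859288527432 rad 109.5 lever 0.875 tooly 12.7
```

The tangential force rises past its minimum just as it should before the third click. I move on by the last bit to centre the lever and let the balls run.

Converted, -0.03 rad / 1.5708 = -0.0191.

>>> move_arm(rows=[{"delta_pos":[-0.0001,-0.0015,0],"spin":-0.0095},{"delta_pos":[-0.0001,-0.003,0],"spin":-0.0191},{"delta_pos":[-0.0001,-0.003,0],"spin":-0.0191},{"delta_pos":[-0.0001,-0.003,0],"spin":-0.0191},{"delta_pos":[-0.0001,-0.003,0],"spin":-0.0191},{"delta_pos":[-0.0001,-0.003,0],"spin":-0.0191},{"delta_pos":[-0.0001,-0.003,0],"spin":-0.0191},{"delta_pos":[-0.0001,-0.003,0],"spin":-0.0191},{"delta_pos":[-0.0001,-0.003,0],"spin":-0.0191},{"delta_pos":[-0.0001,-0.003,0],"spin":-0.0191},{"delta_pos":[-0.0001,-0.003,0],"spin":-0.0191},{"delta_pos":[-0.0001,-0.003,0],"spin":-0.0191}])

```text
t: 20.13
ee_pos: [485.3, 363.6, 105.0]
tool_rot: [1.924, 2.481, 0.003]
contact_force: [6.9, -3.1, -3.3]
opening: 0.226
grip_force: 25.0
```

```bash
python3 kn.py
python3 - <<'E'
from h import *
S=snapshot("side");T=snapshot("top")
a=cv2.resize(S[80:200,270:370],(400,480),interpolation=2);b=cv2.resize(T[160:260,170:250],(384,480),interpolation=2)
c=cv2.resize(S[200:320,250:450],(400,240));d=cv2.resize(T[120:240,320:440],(240,240));bb=np.zeros((240,784,3),np.uint8);bb[:,:400]=c;bb[:,400:640]=d
cv2.imwrite("pics/c6.png",cv2.resize(np.vstack([np.hstack([a,b]),bb]),(653,600))[:,:,::-1])
E
```

```text
20.1333 [485.26490598 363.58829044 104.99846275] F [ 6.9 -3.1 -3.3] Ftan -5.84 op 21.217687816228256 24.99856313690543 rad 109.4 lever 0.896 tooly 14.4
```

View pics/c6.png

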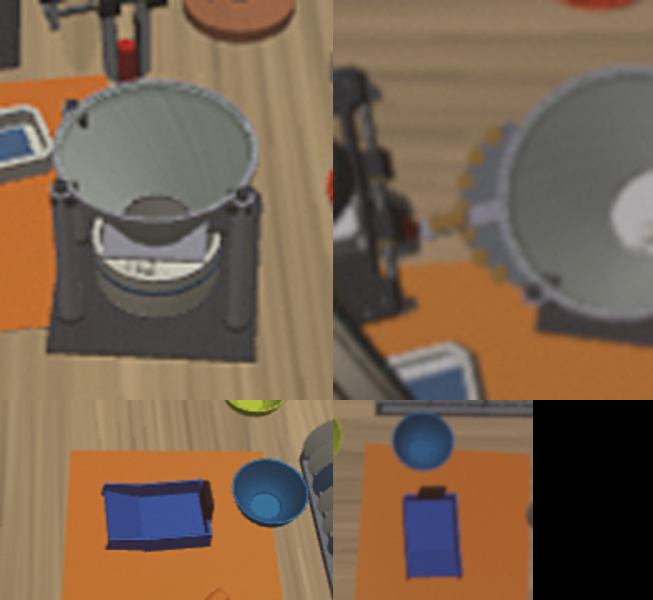

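The hopper is empty, with the white bowl showing through its outlet around (630,205), and balls are visible in the bowl around (140,265). The tray stands upright. The lever is at about 0.90 rad with 5.8 N tangential, which fits the third click. Handing in.

```bash
python3 -c "
from rig import *
print(job_done())"
```

```text
the job is handed in; nothing more can be done
None
```

The job is handed in, with no verdict returned: the balls ran down into the bowl (hopper seen empty, though I could not count all eight there), the tray stands upright and let go, and the gripper holds the knob at about 0.90 rad, the third click.

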